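Index the filter wheel to the green filter and bolt it

ROBOT

A 6-joint arm with a two-finger parallel gripper is mounted at the origin on a cart in front of the work surface, level with it; the furniture and walls round the work are solid. World frame = base frame: x ahead of the robot, y to its left, z up, the work surface at z = 0. Lengths are in m, angles in rad, forces in N, time in s.
With the tool pointing down it reaches from about 0.375 to 0.925 m from the base axis. Payload 5.7 kg.
Tool frame: the origin (TCP) lies between the finger pads; the fingertips stand 17 mm ahead of it and the grasp point (between the pads) lies 2 mm behind it (arm.tips_ahead is the distance from the TCP to the fingertips, in m); y points along the fingers, z is the direction in which the jaws open and shut, and the axes are right-handed (so a half turn about y gives the same grasp; the last joint's range is limited). The gripper opens to 85 mm and grips with 20 to 120 N. Pads are 22 mm wide; open, the fingers measure 114 mm over their backs; the gripper's body (76 mm by 85 mm) begins 54 mm behind the grasp point. The pads swing forward as they close: fully open they stand 13 mm farther back than shut.
Start: joints at [1.103, 0.359, 1.51, -0, 1.272, -0.115], TCP at [0.207, 0.563, 0.248] pointing down, gripper open.
Joint ranges: [-2.97, 2.97], [-1.01, 2.36], [0.21, 2.38], [-0.96, 4.11], [0.2, 2.71], [-2.98, 2.98]. Speed limits (rad/s): [2.39, 2.39, 3.14, 3.14, 3.14, 3.14].

INTERFACE

Orientations are given as a 3x3 rotation matrix whose columns are the frame's x, y, z axes.
In Python, from cell import observe, imaging, arm gives the robot as it stands.
- The arm moves only by the shell command python3 -m inch 'ROWS' [OPENING]. ROWS is JSON, a list of rows, each a list of 4 numbers: the shift along the tool's x, y, z as a fraction of full scale, then the turn about the tool's y as a fraction of full scale. In form: [[x, y, z, yaw], ...]. A call has 1 to 5 rows; each row is the pose to reach, as a shift and turn from the pose measured when the call began, along the tool's axes at that moment; what a row does not reach only later rows make up. Full scale, the value 1, is 0.12 m for a shift and pi/4 rad for a turn. A row lasts 1/8 s, in which the tool goes at most 62.5 mm and 10.7 degrees, less where a joint would pass 70% of its speed; a pose out of reach is approached as far as the arm can. A call with a number of a shift or a turn outside -1 to 1 is refused whole. A call with a gripper value outside its range is refused whole. OPENING is the closure, from -1 (fully open) to 1 (shut), set as the call begins (- or left out, the last holds). The fingers move at their own pace and stop on an object; the grip force is fixed at half the most. Time passes only in rows, so rows that repeat a pose let the fingers close. It gives the time, the measured TCP pose, the force and the opening at its end, in the units of the state.
- observe(): the state, without advancing time (a new reading comes with each control period).
- imaging.grab_frame(name): name is "scene" or "side" or "wrist"; returns a dict with "frame" (480x640x3 uint8, red, green, blue), "z_map" (480x640 float32, m along the optical axis (not along the pixel's ray), 0 where there is no reading), "mtx" (3x3 intrinsics, pixels), "eye" and "attitude" of the camera in the world. Camera axes: x right, y down, z forward; pixel columns grow to the right and rows downward; lengths in m; the calibration is good to about 2 mm. A picture is of the moment at which its call begins.
- arm.job_done(): hands the job in, once; it reports no verdict.
The state is a dict: "time": time; "joints": joint angles; "dq": joint speeds; "tau": joint torques, N m; "tool_pos": TCP position; "tool_rot": TCP orientation; "ft_force": force on the tool from outside, world axes, zero at the start; "ft_torque": the same for the moment, N m; "finger_gap": opening from 0.0 (shut) to 1.0 (fully open).
Only numpy, scipy, OpenCV 4.12 (cv2) and the standard library are available. Lean on these libraries where they do the work, as an engineer would, in place of code of your own. Each camera call takes 0.05 s, during which the arm holds its last target.

TASK

Turn the filter wheel over its clicks (a fingertip pressed on the black rubber track drags it round) until the green filter has clicked in at the red pointer; do not let it run on past that click, and never press or push on the wheel with more than 25 N. Then slide the blue-handled locking bolt fully in so that the wheel is locked there, and leave the bottle, the beaker and the tape roll beside it alone.

Things in the scene. Friction and masses are not known exactly. Their poses are not given: they have to be found in the camera images.
- filter_unit: Fixed stand of the filter wheel: grey plate, round white shroud. Origin on the bench on the wheel's upright axis, z up; x points from the axis to the red pointer, y to the left of that, the bolt is on the -y side. The shroud's rim is 64 mm above the bench, inner radius 79 mm, outer 85; only the hub cap (radius 12 mm) stands over the wheel.
- hub_top (a point): Centre of the top of the fixed steel hub cap, 74 mm above the bench, on the wheel's axis; axes as filter_unit. The wheel's unpressed face stands somewhere from 43 to 61 mm above the bench (31 to 13 mm below this point): it is set differently every time, is not measured and must be felt. The wheel floats on a spring, 8 N per mm, 10 mm of travel.
- pointer (a point): Red pointer on the shroud's rim, 81 mm from the axis along +x of filter_unit, 66 mm above the bench. Just behind it, 94 to 130 mm from the axis, stands a black detector head 56 mm wide, top 86 mm high. The wheel carries eight coloured filters 31 mm from its axis, each with a line of its colour running out across the rubber; only one is green.
- disc (a joint): Turn of the filter wheel (rad), a flat disc of 77 mm radius in the shroud; grows counter-clockwise seen from above. It clicks at every multiple of 0.785 (45 degrees); 0 = green filter at the pointer. It starts at about -1.57 or -2.36; a stop prevents going below -2.7. Past halfway between clicks it snaps on to the next; let go, it settles in the nearest.
- track (a point): Fixed point on the wheel's axis, 52 mm above the bench (middle of the range of face heights). The face is smooth; its black rubber track, 43 to 76 mm from the axis, is where a fingertip presses and drags it round, e.g. at 55 mm radius. Leaving a click takes up to 0.2 N m, 3.6 N at that radius: a press of 9 to 15 N carries it by friction, a light press slips.
- lock_grip (a point): Centre of the bolt's blue handle: 28 mm along x, 14 mm along y, 36 mm high, from 52 to 88 mm above the bench; 114 mm from the wheel's axis on the -y side when the bolt is out; axes as filter_unit. The guide block under it is 46 mm high and reaches to 145 mm from the axis; the space above it behind the handle is free.
- lock_bolt (a joint): Travel of the locking bolt (m): near 0 = out (start), 0.018 = fully in. It slides along +y of filter_unit, towards the wheel's axis, with about 2 N of friction, and stays where it is left. Its round nose enters a notch in the wheel's rim only when the wheel sits in a click.
- small_beaker: Small glass beaker with blue content, 50 x 46 x 59 mm, standing loose; origin at the centre of its underside. Leave alone.
- brown_bottle: Brown glass bottle with black cap, 52 mm diameter, 120 mm high, standing loose; origin at the centre of its underside. Leave alone.
- label_roll: White tape roll lying flat, 59 mm diameter, 19 mm high; origin at the centre of its underside. Leave alone.

How it is judged:
On the way:
1. the green filter is clicked in at the pointer (within 0.12 rad) with the bolt still out (less than 6 mm in) (value of joint disc between -0.12 and 0.12 rad and value of joint lock_bolt below 0.006 m), for 0.2 s.
At the end, for the whole second after the job is handed in: The wheel is at rest (below 0.1 rad/s) with the green filter at the pointer (within 0.1 rad) and the locking bolt is in by at least 15.5 of its 18 mm (value of joint disc between -0.1 and 0.1 rad and value of joint lock_bolt above 0.0155 m and velocity of joint disc between -0.1 and 0.1 rad/s); the robot touches nothing.
It fails at once if the wheel is pressed or pushed with more than 25 N (contact force between disc and the fingers above 25 N or contact force between disc and the arm above 25 N).
It fails at once if the green filter is run past the pointer by more than half a click (0.5 rad) (value of joint disc above 0.5 rad).
It fails at once if the beaker, the bottle or the tape roll is shifted by more than 15 mm (distance of any of small_beaker, brown_bottle, label_roll from where it was at the start of the episode above 0.015 m).
It also fails if it takes over 61 s, if anything falls off the work surface, if the arm or the gripper's body presses on something with over 40 N, if the wrist force passes 120 N, or if a joint passes its speed limit or range.

## Working session

There is one attempt and no reset: what is moved stays moved. The work goes in short steps, Python scripts to look and compute and a shell command to move; the robot and the scene stay as the last step left them, time stands still between calls to the robot, and variables do not carry over. Pictures are saved under pics/ and viewed, and the job is handed in when it is done.

```bash
ls; mkdir -p pics; python3 - <<'E'
from cell import observe, imaging, arm
import cv2
s=observe()
for k,v in s.items(): print(k,v)
print(arm.tips_ahead)
for n in ("scene","side","wrist"):
    f=imaging.grab_frame(n)
    cv2.imwrite(f"pics/{n}0.png",f["frame"][:,:,::-1])
    print(n,f["mtx"].tolist(),f["eye"],f["attitude"])
E
```

```text
pics
time 0.0
joints [ 1.10291168e+00  3.59507164e-01  1.51142839e+00 -2.82114613e-05
  1.27252361e+00 -1.15112625e-01]
dq [-5.30908055e-05 -1.97000361e-05  1.25529015e-03  1.76990118e-03
 -6.73948075e-04  1.68683687e-03]
tau [-2.15983514e-04 -5.27610219e+01 -2.78620613e+01 -1.77575585e-04
  1.34453716e-02 -8.41398673e-06]
tool_pos [0.20702632 0.56245417 0.24745382]
tool_rot [[ 9.38421382e-01 -8.17726790e-04  3.45491882e-01]
 [-3.45492799e-01 -1.67806659e-03  9.38419901e-01]
 [-1.87612710e-04 -9.99998258e-01 -1.85725228e-03]]
ft_force [-0.05348404  0.48932297  0.54673182]
ft_torque [ 0.00502326 -0.04017099  0.02959834]
finger_gap 0.9953876849416722
0.017
scene [[514.5741909178389, 0.0, 319.26108582549574], [0.0, 514.5741909178389, 240.7486088868764], [0.0, 0.0, 1.0]] [-0.02370021 -0.61149194  0.857161  ] [[ 0.71246478 -0.47602726  0.51555018]
 [-0.70163167 -0.47244506  0.53339353]
 [-0.01034072 -0.74175044 -0.67059627]]
side [[479.27151785859024, 0.0, 317.0297987223683], [0.0, 479.27151785859024, 235.84954961358142], [0.0, 0.0, 1.0]] [ 0.20787389 -0.65709901  0.77821875] [[ 0.89392338 -0.29517718  0.33730021]
 [-0.44791033 -0.6162508   0.6477741 ]
 [ 0.01665339 -0.73014066 -0.6830939 ]]
wrist [[416.88710283945954, 0.0, 318.45528814852094], [0.0, 416.88710283945954, 237.08767987762408], [0.0, 0.0, 1.0]] [0.1329564  0.58843723 0.37426884] [[ 0.3443822   0.89241931  0.29152816]
 [ 0.93882792 -0.32678202 -0.10869976]
 [-0.0017396   0.31112904 -0.95036608]]
```

View pics/scene0.png

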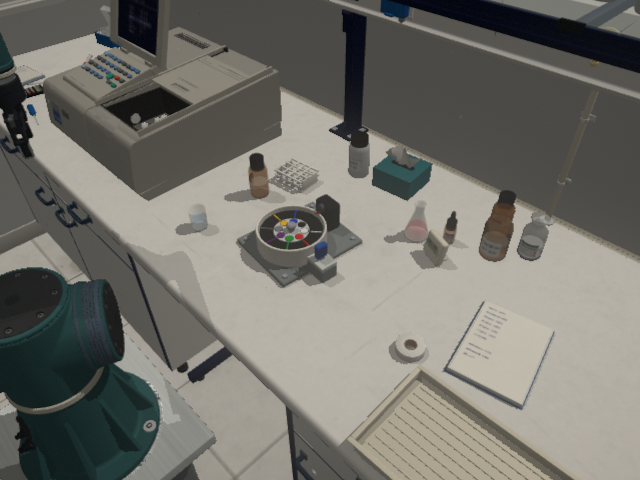

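View pics/side0.png

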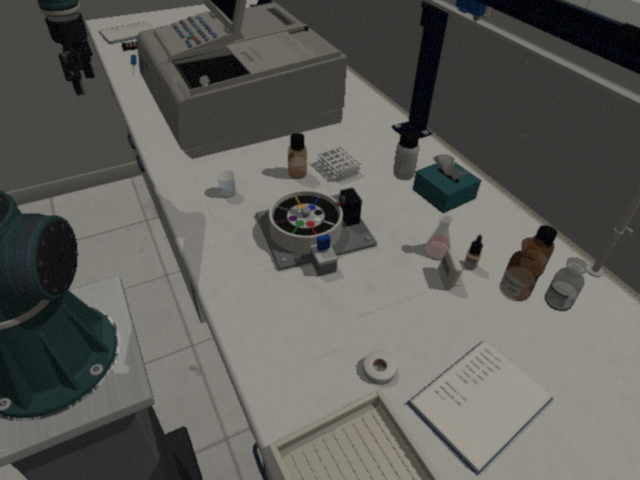

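View pics/wrist0.png

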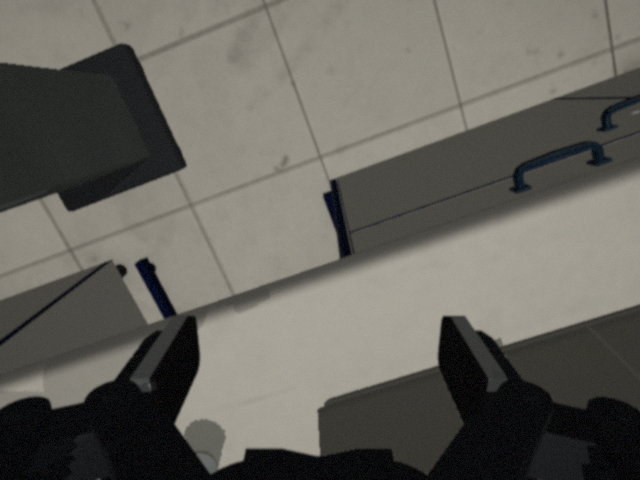

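The scene view shows the filter wheel near (291,232), the black detector head at (327,210) and the blue handle at (321,249). The bottle is at (258,176), the beaker at (198,217) and the tape at (409,346). I'll zoom in and localise them.

```bash
cat > h.py <<'E'
import numpy as np,cv2
from cell import observe, imaging, arm
def cloud(f):
    z=f["z_map"];K=f["mtx"];v,u=np.mgrid[0:480,0:640]
    P=np.stack([(u-K[0,2])/K[0,0]*z,(v-K[1,2])/K[1,1]*z,z],-1)
    return P@np.array(f["attitude"]).T+np.array(f["eye"])
def proj(f,p):
    c=(np.atleast_2d(p)-np.array(f["eye"]))@np.array(f["attitude"]);q=c@np.array(f["mtx"]).T
    return q[:,:2]/q[:,2:]
def crop(f,x,y,w,h,s,name):
    cv2.imwrite(name,cv2.resize(f["frame"][y:y+h,x:x+w,::-1],None,fx=s,fy=s,interpolation=cv2.INTER_CUBIC))
E
python3 - <<'E'
from h import *
from scipy.optimize import least_squares
for n,(x,y,w,h) in dict(scene=(230,180,140,105),side=(245,175,140,105)).items():
    f=imaging.grab_frame(n); np.savez(f"{n}0.npz",**f)
    crop(f,x,y,w,h,5,f"pics/{n}c.png")
    P=cloud(f); hsv=cv2.cvtColor(f["frame"],cv2.COLOR_RGB2HSV)
    sub=P[y:y+h,x:x+w]
    m=(sub[...,2]>0.060)&(sub[...,2]<0.068)
    q=sub[m]; 
    # circle fit annulus robust
    r=least_squares(lambda p:np.hypot(q[:,0]-p[0],q[:,1]-p[1])-0.082,q[:,:2].mean(0),loss='soft_l1',f_scale=.002)
    print(n,'ring',r.x,len(q),np.median(q[:,2]),np.median(abs(r.fun)))
    hs=hsv[y:y+h,x:x+w]
    b=(hs[...,0]>105)&(hs[...,0]<130)&(hs[...,1]>150)&(hs[...,2]>60)&(sub[...,2]>.075)&(sub[...,2]<.095)
    vv,uu=np.nonzero(b);print('blue handle top',sub[b].mean(0),b.sum(),uu.mean()+x,vv.mean()+y)
    d=(sub[...,2]>0.081)&(hs[...,2]<70)&~b
    print('det',np.median(sub[d],0),d.sum(), sub[d].min(0),sub[d].max(0))
    hub=(sub[...,2]>.0715)&(np.hypot(sub[...,0]-r.x[0],sub[...,1]-r.x[1])<.03)
    print('hub',sub[hub].mean(0),hub.sum())
    dd=(np.hypot(sub[...,0]-r.x[0],sub[...,1]-r.x[1])<.07)&(sub[...,2]<.07)
    print('disc z',np.median(sub[dd][:,2]))
f=np.load('scene0.npz');P=cloud(f)
for nm,(u,v) in dict(bottle=(258,160),beaker=(198,212),tape=(409,343)).items(): print(nm,P[v-2:v+3,u-2:u+3].reshape(-1,3).mean(0))
E
```

```text
scene ring [0.57402141 0.10085216] 639 0.06434763214860806 0.002137602579101991
blue handle top [ 0.55927736 -0.01158041  0.08940271] 24 320.3333333333333 244.625
det [0.67772701 0.08481991 0.08701383] 217 [-0.02370021 -0.61149194  0.08109609] [0.69953981 0.1165065  0.857161  ]
hub [0.57308996 0.10106282 0.07419764] 44
disc z 0.05518645949383344
side ring [0.57355242 0.10138878] 655 0.06420633786747287 0.0019915734768932436
blue handle top [ 0.55868725 -0.01270271  0.08806741] 48 323.4375 237.39583333333334
det [0.6770193  0.08569633 0.08615902] 260 [ 0.20787389 -0.65709901  0.08109625] [0.70051678 0.11704292 0.77821875]
hub [0.57252495 0.10083411 0.07415457] 52
disc z 0.054829905877588736
bottle [0.6515743  0.31178832 0.11837743]
beaker [0.46413893 0.33371534 0.04027431]
tape [ 0.54171275 -0.28258712  0.00697558]
```

View pics/scenec.png

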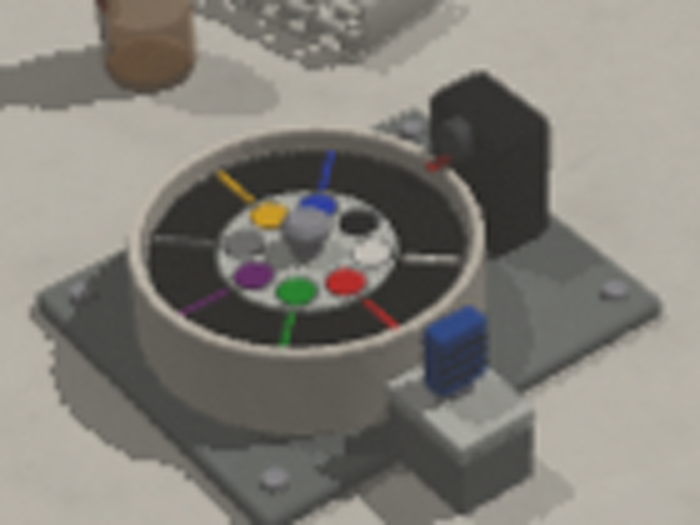

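View pics/sidec.png

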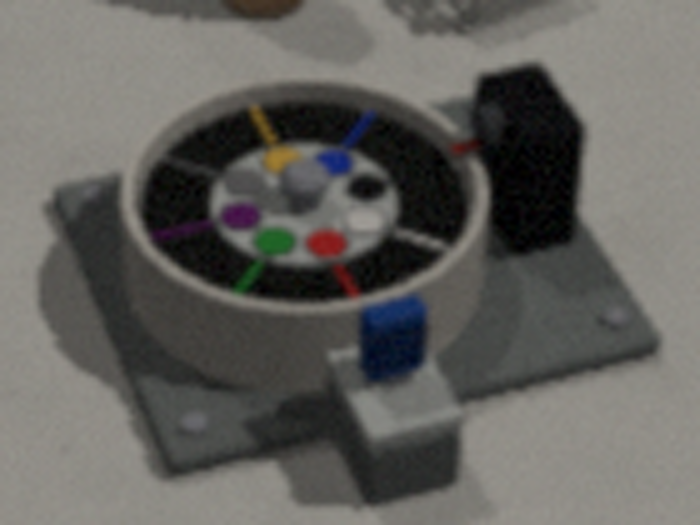

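```bash
python3 - <<'E'
from h import *
f=np.load('scene0.npz');P=cloud(f);hsv=cv2.cvtColor(f["frame"],cv2.COLOR_RGB2HSV)
c=np.array([.5733,.101]);D=np.hypot(P[...,0]-c[0],P[...,1]-c[1])
a=np.degrees(np.arctan2(P[...,1]-c[1],P[...,0]-c[0]))
h,s,v=[hsv[...,i].astype(int) for i in range(3)]
for n,(lo,hi) in dict(green=(50,75),blue=(110,130),orange=(15,28),purple=(140,160)).items():
    m=(h>=lo)&(h<=hi)&(s>90)&(v>50)&(D<.075)&(P[...,2]<.07)
    print(n,np.degrees(np.angle(np.exp(1j*np.radians(a[m])).mean())),m.sum(),np.median(P[m][:,2]))
m=((h<8)|(h>172))&(s>120)&(v>50)&(D<.10); 
for l,mm in(('redfilter',m&(D<.073)),('pointer',m&(D>.073)&(P[...,2]>.06))): print(l,np.degrees(np.angle(np.exp(1j*np.radians(a[mm])).mean())),mm.sum(),P[mm].mean(0))
# height map of tall things along path
T=(P[...,2]>.1)&(P[...,0]>.1)&(P[...,0]<.8)&(P[...,1]<.75)&(P[...,1]>-.1)
q=P[T]
for y0 in np.arange(.1,.75,.05):
    k=q[(q[:,1]>=y0)&(q[:,1]<y0+.05)]
    if len(k): print(round(y0,2),k[:,0].min(),k[:,0].max(),k[:,2].max())
E
```

```text
green -143.76055733578457 42 0.055863228980744084
blue 38.79888430851918 30 0.05605281576784987
orange 83.99652263718406 53 0.05584560063701549
purple 170.2509840467783 29 0.055861602728291104
redfilter -95.7252446813867 47 [0.56942845 0.06347651 0.05540409]
pointer -7.093207146858284 3 [0.64949141 0.09153153 0.0693485 ]
0.3 0.6375277038008125 0.6741962622908002 0.1260977028130339
0.45 0.17159696419927026 0.799902683712204 0.350979293725885
0.5 0.17192643625640736 0.7999669810877126 0.4930811793022006
0.55 0.18426981882860397 0.7997790391981061 0.49326580747633597
0.6 0.22036054937464125 0.7998361495760912 0.3239341596612386
0.65 0.3884289090099376 0.7997113724890996 0.42706441097464193
0.7 0.3885158624764327 0.7995324283595379 0.42315869650909727
```

```bash
python3 -m inch '[[0.33,-0.1,-0.41,0],[0.66,-0.2,-0.82,0],[0.66,-0.2,-0.82,0]]' 1; python3 -m inch '[[0.5,0,-0.45,-0.14],[1,0,-0.9,-0.28],[1,0,-0.9,-0.28]]' 1
```

```text
time: 0.62
tool_pos: [0.2481, 0.44, 0.2726]
tool_rot: [[0.937, -0.0, 0.348], [-0.348, -0.002, 0.937], [0.001, -1.0, -0.002]]
ft_force: [0.2, 0.2, -0.5]
finger_gap: 0.378
time: 1.0
tool_pos: [0.3237, 0.2956, 0.2728]
tool_rot: [[0.991, 0.0, 0.135], [-0.135, -0.002, 0.991], [0.001, -1.0, -0.002]]
ft_force: [0.4, -0.4, 0.1]
finger_gap: -0.004
```

```bash
cat >> h.py <<'E'
C=np.array([.5731,.1011]);YAW=np.radians(-7.5)
def upt(x,y): # unit xy->world
    c,s=np.cos(YAW),np.sin(YAW); return C+np.array([c*x-s*y,s*x+c*y])
def rows(pts):
    s=observe();R=np.array(s["tool_rot"]);p=np.array(s["tool_pos"])
    for (x,y,zt) in pts:
        w=np.r_[upt(x,y),zt+arm.tips_ahead]; print(np.round(R.T@(w-p)/.12,3).tolist())
def where():
    s=observe();p=np.array(s["tool_pos"]);d=p[:2]-C;c,q=np.cos(YAW),np.sin(YAW)
    x,y=c*d[0]+q*d[1],-q*d[0]+c*d[1]
    print('t',round(s["time"],2),'unit xy',round(x,4),round(y,4),'r',round(np.hypot(x,y),4),'ang',round(np.degrees(np.arctan2(y,x)),1),'tipz',round(p[2]-arm.tips_ahead,4),'F',np.round(s["ft_force"],1),'gap',round(s["finger_gap"],3))
E
python3 - <<'E'
from h import *
where()
a=np.radians(-100);rows([(.055*np.cos(a),.055*np.sin(a),.15)])
E
```

```text
t 1.0 unit xy -0.2726 0.1603 r 0.3163 ang 149.5 tipz 0.2558 F [ 0.4 -0.4  0.1] gap -0.004
[2.199, 0.886, -1.777]
```

```bash
python3 -m inch '[[0.45,0.05,-0.35,0],[0.9,0.1,-0.7,0],[0.9,0.1,-0.7,0]]' 1; python3 -m inch '[[0.45,0.15,-0.35,0],[0.9,0.3,-0.7,0],[0.9,0.3,-0.7,0]]'; python3 - <<'E'
from h import *
where()
a=np.radians(-100);rows([(.055*np.cos(a),.055*np.sin(a),.09)])
f=imaging.grab_frame("wrist"); cv2.imwrite("pics/w1.png",f["frame"][:,:,::-1]); np.savez("w1.npz",**f)
E
```

```text
time: 1.38
tool_pos: [0.4222, 0.1961, 0.2609]
tool_rot: [[0.99, 0.002, 0.138], [-0.138, -0.002, 0.99], [0.002, -1.0, -0.001]]
ft_force: [-0.2, -0.1, -0.4]
finger_gap: 0.004
time: 1.75
tool_pos: [0.5193, 0.0969, 0.2241]
tool_rot: [[0.99, 0.001, 0.14], [-0.14, -0.002, 0.99], [0.001, -1.0, -0.001]]
ft_force: [-0.1, 0.8, 0.1]
finger_gap: -0.001
t 1.75 unit xy -0.0528 -0.0112 r 0.0539 ang -168.1 tipz 0.2071 F [-0.1  0.8  0.1] gap -0.001
[0.362, 0.977, -0.353]
```

View pics/w1.png

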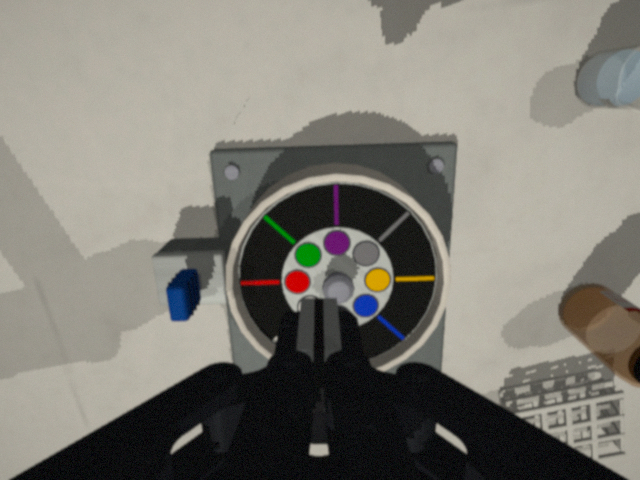

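The wrist view shows the wheel centred at about (338,280), the green filter at (308,255) and the handle at (182,295). Now I'll refine the centre, yaw and face height from it.

```bash
python3 - <<'E'
from h import *
f=np.load('w1.npz');P=cloud(f);hsv=cv2.cvtColor(f["frame"],cv2.COLOR_RGB2HSV)
h,s,v=[hsv[...,i].astype(int) for i in range(3)]
D=np.hypot(P[...,0]-C[0],P[...,1]-C[1])
from scipy.optimize import least_squares
vv,uu=np.mgrid[0:480,0:640]
m=(P[...,2]>.060)&(P[...,2]<.068)&(D>.07)&(D<.095)&(vv<330);q=P[m]
r=least_squares(lambda p:np.hypot(q[:,0]-p[0],q[:,1]-p[1])-p[2],[*C,.082],loss='soft_l1',f_scale=.002);print('ring',r.x,m.sum())
m=(P[...,2]>.072)&(P[...,2]<.076)&(D<.02)&(vv<300)&(s<60);print('hub',P[m].mean(0),m.sum())
m=(D>.045)&(D<.072)&(vv<260)&(v<60);print('face',np.median(P[m][:,2]),P[m][:,2].std(),m.sum())
a=np.degrees(np.arctan2(P[...,1]-C[1],P[...,0]-C[0]))
for n,(lo,hi) in dict(green=(50,75),orange=(15,28),purple=(140,160)).items():
    m=(h>=lo)&(h<=hi)&(s>90)&(v>50)&(D<.075); print(n,np.degrees(np.angle(np.exp(1j*np.radians(a[m])).mean())),m.sum())
m=(h>105)&(h<125)&(s>150)&(uu<210)&(P[...,2]>.084)&(vv>270)
print('handle top',P[m].min(0),P[m].max(0),P[m].mean(0),m.sum())
E
```

```text
ring [0.57280842 0.10185703 0.08084482] 3940
hub [0.57186787 0.1022089  0.07432665] 521
face 0.05472701879912206 0.0006834959013080746 6521
green -141.50552677944552 725
orange 82.69216078728745 737
purple 172.42367213789743 678
handle top [ 0.44087265 -0.01755341  0.08405375] [0.57341242 0.1064334  0.3507713 ] [0.54209095 0.01174351 0.14918188] 965
```

```bash
sed -i 's/^C=.*/C=np.array([.5728,.1015]);YAW=np.radians(-7.3)/' h.py
python3 -m inch '[[0.18,0.2,-0.17,0],[0.36,0.5,-0.35,0],[0.36,0.95,-0.35,0],[0.36,0.95,-0.35,0]]' 1; python3 - <<'E'
from h import *
where()
a=np.radians(-100);rows([(.055*np.cos(a),.055*np.sin(a),.062)])
E
```

```text
time: 2.3
tool_pos: [0.5525, 0.0502, 0.107]
tool_rot: [[0.99, -0.008, 0.139], [-0.139, -0.001, 0.99], [-0.008, -1.0, -0.002]]
ft_force: [-0.0, -1.2, -0.7]
finger_gap: 0.002
t 2.3 unit xy -0.0136 -0.0535 r 0.0552 ang -104.2 tipz 0.09 F [-0.  -1.2 -0.7] gap 0.002
[0.035, 0.233, -0.005]
```

```bash

python3 -m inch '[[0.02,0.1,0,0],[0.03,0.2,0,0],[0.03,0.22,0,0],[0.03,0.22,0,0]]' 1; python3 -c "
from h import *
where()"; python3 -m inch '[[0,0.01,0,0],[0,0.02,0,0],[0,0.02,0,0]]';python3 -c "
from h import *
where()"
```

```text
time: 2.8
tool_pos: [0.5562, 0.0497, 0.081]
tool_rot: [[0.99, -0.008, 0.139], [-0.139, -0.001, 0.99], [-0.007, -1.0, -0.002]]
ft_force: [0.3, -0.2, 0.3]
finger_gap: 0.002
t 2.8 unit xy -0.0099 -0.0535 r 0.0544 ang -100.5 tipz 0.064 F [ 0.3 -0.2  0.3] gap 0.002
time: 3.18
tool_pos: [0.5562, 0.0497, 0.0787]
tool_rot: [[0.99, -0.007, 0.139], [-0.139, -0.001, 0.99], [-0.007, -1.0, -0.002]]
ft_force: [-0.1, -0.2, 0.2]
finger_gap: 0.001
t 3.17 unit xy -0.0099 -0.0535 r 0.0544 ang -100.5 tipz 0.0617 F [-0.1 -0.2  0.2] gap 0.001
```

```bash

python3 -m inch '[[0,0.012,0,0],[0,0.025,0,0],[0,0.025,0,0]]'|grep -E "pos|force"; python3 -m inch '[[0,0.005,0,0],[0,0.01,0,0],[0,0.01,0,0]]'|grep -E "pos|force"; python3 -m inch '[[0,0.005,0,0],[0,0.01,0,0],[0,0.01,0,0]]'|grep -E "pos|force"
```

```text
tool_pos: [0.556, 0.0497, 0.0755]
ft_force: [0.0, -0.3, 0.8]
tool_pos: [0.5559, 0.0497, 0.0742]
ft_force: [-0.6, -0.5, -0.1]
tool_pos: [0.5558, 0.0497, 0.073]
ft_force: [-0.1, -0.7, -0.6]
```

Tips are at 0.056 with no contact yet. I'll continue down.

```bash

python3 -m inch '[[0,0.004,0,0],[0,0.008,0,0],[0,0.008,0,0]]'|grep -E "pos|force"; python3 -m inch '[[0,0.004,0,0],[0,0.008,0,0],[0,0.008,0,0]]'|grep -E "pos|force"
```

```text
tool_pos: [0.5558, 0.0497, 0.072]
ft_force: [0.2, 0.7, 0.1]
tool_pos: [0.5558, 0.0497, 0.0709]
ft_force: [-1.1, 0.4, 0.6]
```

```bash

python3 -m inch '[[0,0.004,0,0],[0,0.008,0,0],[0,0.008,0,0]]'|grep -E "pos|force"; python3 -c "
from h import *
where()"
```

```text
tool_pos: [0.5559, 0.0496, 0.0701]
ft_force: [-0.4, -0.3, 2.5]
t 5.42 unit xy -0.0101 -0.0537 r 0.0546 ang -100.7 tipz 0.0531 F [-0.4 -0.3  2.5] gap -0.001
```

```bash

python3 -m inch '[[0,0.004,0,0],[0,0.008,0,0],[0,0.008,0,0]]'|grep -E "pos|force"; python3 -c "
from h import *
where()"
```

```text
tool_pos: [0.556, 0.0494, 0.0694]
ft_force: [-1.1, -2.4, 5.4]
t 5.8 unit xy -0.01 -0.0538 r 0.0548 ang -100.6 tipz 0.0524 F [-1.1 -2.4  5.4] gap 0.001
```

```bash

python3 -m inch '[[0,0.006,0,0],[0,0.013,0,0],[0,0.013,0,0]]'|grep -E "pos|force"; python3 -c "
from h import *
where()
for a in (-90,-80,-70,-60,-50): rows([(.055*np.cos(np.radians(a)),.055*np.sin(np.radians(a)),.0515)])
"
```

```text
tool_pos: [0.5562, 0.0491, 0.0682]
ft_force: [-1.1, -1.8, 8.4]
t 6.17 unit xy -0.0098 -0.0541 r 0.055 ang -100.2 tipz 0.0512 F [-1.1 -1.8  8.4] gap 0.0
[0.081, -0.003, -0.007]
[0.161, -0.003, 0.001]
[0.238, -0.004, 0.023]
[0.31, -0.004, 0.058]
[0.375, -0.005, 0.104]
```

```bash

python3 -m inch '[[0,0.012,0,0],[0.04,0.012,-0.004,0],[0.08,0.012,-0.007,0],[0.12,0.012,-0.005,0],[0.16,0.012,0.001,0]]'|grep -E "pos|force"; python3 -c "
from h import *
where()
f=imaging.grab_frame('wrist'); cv2.imwrite('pics/w2.png',f['frame'][:,:,::-1])
for a in (-70,-60,-50): rows([(.055*np.cos(np.radians(a)),.055*np.sin(np.radians(a)),.0515)])
"
```

```text
tool_pos: [0.5748, 0.0467, 0.0673]
ft_force: [-3.1, -0.5, 11.5]
t 6.8 unit xy 0.009 -0.0541 r 0.0548 ang -80.6 tipz 0.0503 F [-3.1 -0.5 11.5] gap 0.002
[0.072, -0.009, 0.019]
[0.144, -0.01, 0.054]
[0.209, -0.01, 0.1]
```

View pics/w2.png

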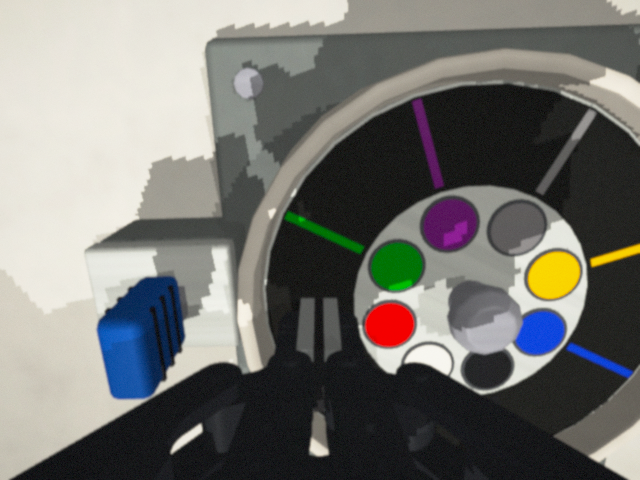

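The wrist view shows the wheel turned counter-clockwise: the purple line now tilts left at (430,145) and green is at (325,232). I'll carry on dragging.

```bash
cat >> h.py <<'E'
def disc(name='wrist',save=None):
    f=imaging.grab_frame(name)
    if save: cv2.imwrite(save,f['frame'][:,:,::-1])
    P=cloud(f);hsv=cv2.cvtColor(f["frame"],cv2.COLOR_RGB2HSV);h,s,v=[hsv[...,i].astype(int) for i in range(3)]
    dx,dy=P[...,0]-C[0],P[...,1]-C[1];D=np.hypot(dx,dy);a=np.arctan2(dy,dx)-YAW
    off=dict(green=0,orange=-135,purple=-45,blue=180)
    for n,(lo,hi) in dict(green=(50,75),orange=(15,28),purple=(140,160),blue=(110,130)).items():
        m=(h>=lo)&(h<=hi)&(s>90)&(v>50)&(D<.075)&(P[...,2]<.064)&(P[...,2]>.04)
        if m.sum()>25: print(n,'disc deg',round(np.degrees(np.angle(np.exp(1j*(a[m]-np.radians(off[n]))).mean())),1),m.sum())
E
python3 -m inch '[[0.036,0.004,0.008,0],[0.072,0.005,0.019,0],[0.108,0.005,0.035,0],[0.144,0.005,0.054,0],[0.18,0.005,0.078,0]]'|grep -E "pos|force"; python3 -c "
from h import *
where()
disc()
for a in (-45,-35,-25,-20): rows([(.055*np.cos(np.radians(a)),.055*np.sin(np.radians(a)),.0505)])
"
```

```text
tool_pos: [0.5998, 0.0532, 0.0677]
ft_force: [-0.2, -0.8, 9.3]
t 7.47 unit xy 0.033 -0.0445 r 0.0553 ang -53.4 tipz 0.0507 F [-0.2 -0.8  9.3] gap 0.001
green disc deg -89.3 2983
orange disc deg -92.1 3855
purple disc deg -90.0 3411
blue disc deg -92.3 2953
[0.041, 0.002, 0.043]
[0.092, 0.002, 0.105]
[0.131, 0.002, 0.174]
[0.146, 0.002, 0.212]
```

```bash

python3 -m inch '[[0.025,0.01,0.025,0],[0.048,0.01,0.05,0],[0.072,0.01,0.078,0],[0.092,0.01,0.105,0],[0.114,0.01,0.14,0]]'|grep -E "pos|force"; python3 -c "
from h import *
where()
disc()
for a in (-20,-10,-5): rows([(.055*np.cos(np.radians(a)),.055*np.sin(np.radians(a)),.0505)])
"
```

```text
tool_pos: [0.6179, 0.0679, 0.0677]
ft_force: [-0.0, -1.6, 10.3]
t 8.15 unit xy 0.049 -0.0276 r 0.0562 ang -29.4 tipz 0.0507 F [-0.  -1.6 10.3] gap 0.001
green disc deg -65.8 3060
orange disc deg -68.5 3807
purple disc deg -66.1 3554
blue disc deg -69.0 3825
[0.017, 0.002, 0.066]
[0.037, 0.002, 0.144]
[0.041, 0.002, 0.183]
```

```bash

python3 -m inch '[[0.01,0.009,0.033,0],[0.017,0.009,0.066,0],[0.028,0.009,0.105,0],[0.037,0.009,0.144,0],[0.04,0.009,0.17,0]]'|grep -E "pos|force"; python3 -c "
from h import *
where()
disc()
for a in (0,10,20,): rows([(.055*np.cos(np.radians(a)),.055*np.sin(np.radians(a)),.0505)])
"
```

```text
tool_pos: [0.6283, 0.0883, 0.068]
ft_force: [0.9, -2.8, 9.4]
t 8.82 unit xy 0.0567 -0.006 r 0.057 ang -6.1 tipz 0.051 F [ 0.9 -2.8  9.4] gap 0.001
green disc deg -40.7 2952
orange disc deg -42.6 3464
purple disc deg -40.5 3368
blue disc deg -43.5 4009
[-0.015, 0.005, 0.048]
[-0.023, 0.005, 0.127]
[-0.045, 0.005, 0.204]
```

```bash

python3 -m inch '[[-0.008,0.011,0.035,0],[-0.014,0.012,0.07,0],[-0.018,0.012,0.1,0],[-0.023,0.012,0.127,0],[-0.03,0.012,0.155,0]]'|grep -E "pos|force"; python3 -c "
from h import *
where()
disc()
for a in (20,30,40,): rows([(.055*np.cos(np.radians(a)),.055*np.sin(np.radians(a)),.0505)])
"
```

```text
tool_pos: [0.6297, 0.1074, 0.0681]
ft_force: [0.6, -0.5, 9.9]
t 9.5 unit xy 0.0557 0.0131 r 0.0572 ang 13.2 tipz 0.0511 F [ 0.6 -0.5  9.9] gap -0.002
green disc deg -21.1 2787
orange disc deg -22.0 3735
purple disc deg -20.4 3066
blue disc deg -23.4 3570
[-0.032, 0.004, 0.042]
[-0.067, 0.004, 0.114]
[-0.114, 0.004, 0.179]
```

```bash

python3 -m inch '[[-0.018,0.011,0.02,0],[-0.032,0.012,0.045,0],[-0.05,0.012,0.08,0],[-0.067,0.012,0.114,0],[-0.08,0.012,0.135,0]]'|grep -E "pos|force"; python3 -c "
from h import *
where()
disc(save='pics/w3.png')
"
```

```text
tool_pos: [0.6242, 0.1263, 0.068]
ft_force: [1.0, 0.1, 9.1]
t 10.18 unit xy 0.0478 0.0311 r 0.057 ang 33.0 tipz 0.051 F [1.  0.1 9.1] gap -0.002
green disc deg 0.8 2549
orange disc deg 1.1 4276
purple disc deg 1.8 2681
blue disc deg -0.3 3716
```

Disc is at about 0°. I'll lift off and check.

```bash

python3 -m inch '[[0,-0.05,0,0],[0,-0.2,0,0],[0,-0.5,0,0],[0,-0.8,0,0],[0,-0.8,0,0]]'|grep -E "pos|force"; python3 -c "
from h import *
where()
disc(save='pics/w4.png')
disc('side')
rows([(0,-.15,.10),(0,-.14,.056)])
f=imaging.grab_frame('side');P=cloud(f);crop(f,245,175,140,105,5,'pics/s4.png')
"
```

```text
tool_pos: [0.6251, 0.1267, 0.168]
ft_force: [0.3, 0.1, 0.5]
t 10.85 unit xy 0.0487 0.0317 r 0.0581 ang 33.0 tipz 0.151 F [0.3 0.1 0.5] gap 0.006
green disc deg 1.5 1115
orange disc deg 1.9 1616
purple disc deg 2.6 1126
blue disc deg 0.6 1622
green disc deg 4.0 43
orange disc deg -1.6 60
purple disc deg 2.9 28
blue disc deg -1.1 55
[-0.373, 0.387, -1.515]
[-0.38, 0.754, -1.433]
```

View pics/w4.png

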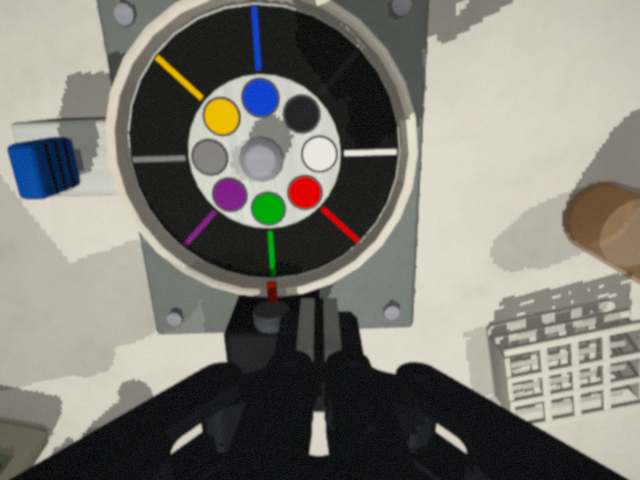

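The green line (272,255) lines up with the red pointer (272,292), and the bolt is still out. Next I'll move behind the handle.

```bash

python3 -m inch '[[-0.15,0,-0.4,0],[-0.37,0,-0.9,0],[-0.37,0,-0.9,0]]' 1|grep -E "pos|force"; python3 -m inch '[[0,0,-0.3,0],[0,0.2,-0.63,0],[0,0.38,-0.63,0],[0,0.38,-0.63,0]]' 1|grep -E "pos|force"; python3 -c "
from h import *
where()
f=imaging.grab_frame('side');P=cloud(f);crop(f,245,155,160,120,5,'pics/s5.png')
rows([(0,-.153,.058)])
hsv=cv2.cvtColor(f['frame'],cv2.COLOR_RGB2HSV);m=(abs(hsv[...,0].astype(int)-118)<10)&(hsv[...,1]>150)&(P[...,2]>.05)&(P[...,2]<.095)&(np.hypot(P[...,0]-C[0],P[...,1]-C[1])<.14)&(np.hypot(P[...,0]-C[0],P[...,1]-C[1])>.085)
q=P[m][:,:2]-C;c,s=np.cos(YAW),np.sin(YAW);print(m.sum(),'hx',np.percentile(c*q[:,0]+s*q[:,1],[2,50,98]),'hy',np.percentile(-s*q[:,0]+c*q[:,1],[2,50,98]))
"
```

```text
tool_pos: [0.5591, 0.0231, 0.1611]
ft_force: [0.0, 0.6, -0.1]
tool_pos: [0.547, -0.0512, 0.1132]
ft_force: [-0.2, 0.2, -0.4]
t 11.88 unit xy -0.0062 -0.1548 r 0.1549 ang -92.3 tipz 0.0962 F [-0.2  0.2 -0.4] gap 0.003
[0.043, 0.328, 0.013]
42 hx [-0.01193863 -0.00811962  0.12133857] hy [-0.11948768 -0.11534988 -0.00259389]
```

View pics/s5.png

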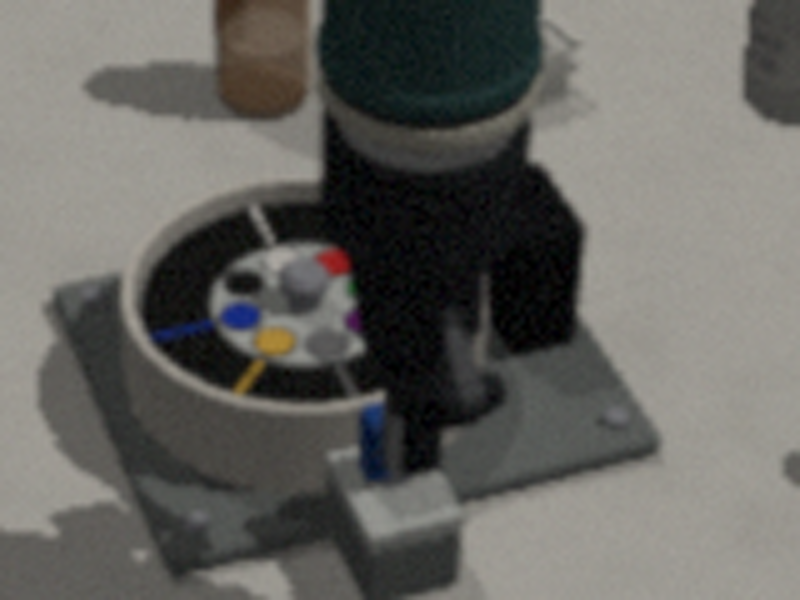

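The fingers at (420,430) stand behind the handle at (372,440), still above it. I'll lower them, then push.

```bash

python3 -m inch '[[0.043,0.1,0,0],[0.043,0.25,0,0],[0.043,0.31,0,0],[0.043,0.31,0,0]]' |grep -E "pos|force"; python3 -m inch '[[0,0,0.05,0],[0,0,0.1,0],[0,0,0.1,0]]' |grep -E "pos|force"; python3 -c "
from h import *
where()
disc(save='pics/w6.png')"
```

```text
tool_pos: [0.5531, -0.0514, 0.0767]
ft_force: [0.4, -0.4, 0.2]
tool_pos: [0.5551, -0.0389, 0.0772]
ft_force: [0.3, 0.4, 0.1]
t 12.8 unit xy 0.0003 -0.1415 r 0.1415 ang -89.9 tipz 0.0602 F [0.3 0.4 0.1] gap 0.002
green disc deg 0.4 26
orange disc deg 4.7 1938
purple disc deg 2.1 1879
```

View pics/w6.png

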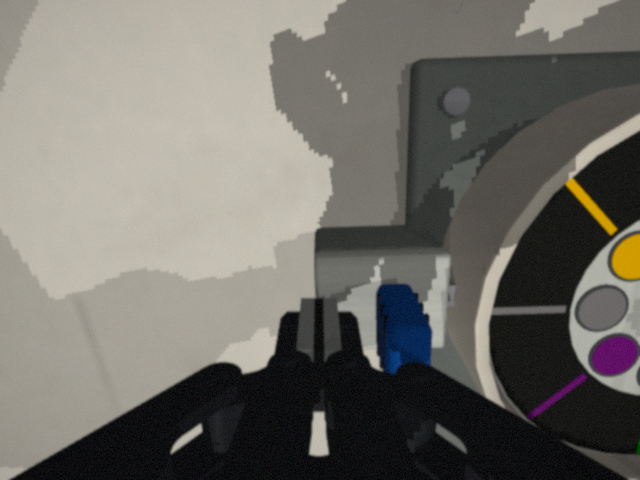

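Handle at (400,325), just clear of the closed fingers at (320,330). I'll push along tool z in steps.

```bash

for i in 1; do python3 -m inch '[[0,0,0.03,0],[0,0,0.06,0],[0,0,0.06,0]]' |grep -E "pos|force"; python3 -m inch '[[0,0,0.03,0],[0,0,0.06,0],[0,0,0.06,0]]' |grep -E "pos|force"; python3 -m inch '[[0,0,0.03,0],[0,0,0.06,0],[0,0,0.06,0]]' |grep -E "pos|force"; done; python3 -c "
from h import *
where()
disc(save='pics/w7.png')"
```

```text
tool_pos: [0.5561, -0.0318, 0.0772]
ft_force: [0.5, -0.4, -0.6]
tool_pos: [0.557, -0.0244, 0.0771]
ft_force: [-0.6, -0.2, 0.4]
tool_pos: [0.558, -0.0169, 0.0771]
ft_force: [-0.9, -0.1, -0.8]
t 13.97 unit xy 0.0003 -0.1193 r 0.1193 ang -89.9 tipz 0.0601 F [-0.9 -0.1 -0.8] gap 0.0
green disc deg 1.4 1856
orange disc deg 1.7 2762
purple disc deg 2.3 1741
blue disc deg 8.7 918
```

View pics/w7.png

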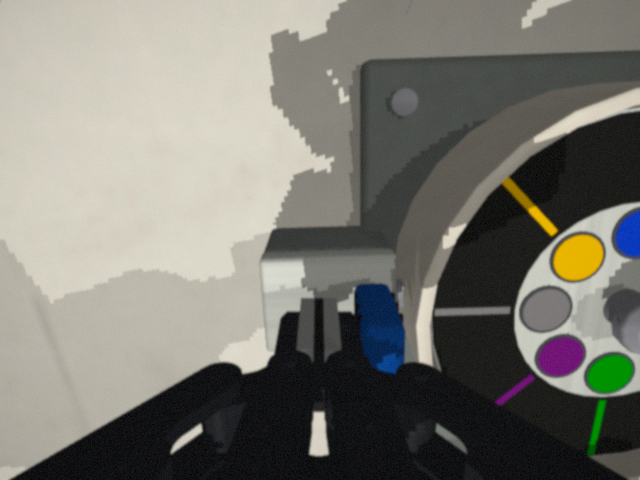

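```bash

python3 -m inch '[[0,0,0.03,0],[0,0,0.05,0],[0,0,0.05,0]]' |grep -E "pos|force"; python3 -m inch '[[0,0,0.02,0],[0,0,0.03,0],[0,0,0.03,0]]' |grep -E "pos|force"; python3 -m inch '[[0,0,0.01,0],[0,0,0.02,0],[0,0,0.02,0]]' |grep -E "pos|force";  python3 -c "
from h import *
where()
disc(save='pics/w8.png')"
```

```text
tool_pos: [0.5587, -0.0121, 0.0772]
ft_force: [-2.8, -7.1, 1.3]
tool_pos: [0.5588, -0.0118, 0.0773]
ft_force: [-3.9, -17.6, 1.8]
tool_pos: [0.5588, -0.0119, 0.0774]
ft_force: [-3.8, -13.4, 1.1]
t 15.15 unit xy 0.0005 -0.1142 r 0.1143 ang -89.7 tipz 0.0604 F [ -3.8 -13.4   1.1] gap -0.002
green disc deg 1.5 1873
orange disc deg 1.8 2803
purple disc deg 2.4 1712
blue disc deg 4.4 1651
```

View pics/w8.png

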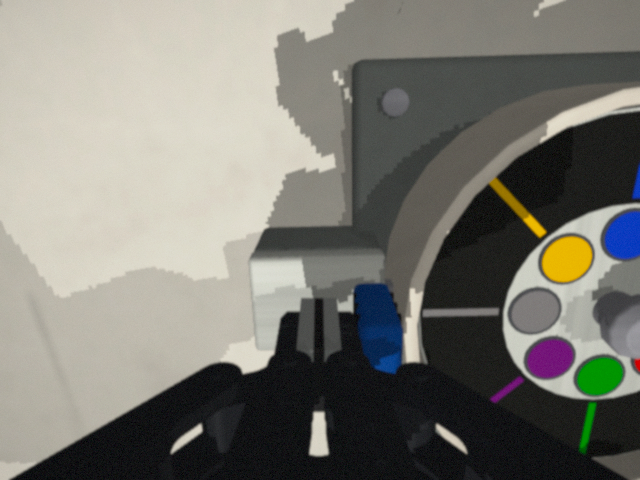

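The push stopped firmly at 13–18 N. I'll back off, rise and measure the handle against its initial position.

```bash

python3 -m inch '[[0,0,-0.1,0],[0,0,-0.25,0],[0,-0.3,-0.25,0],[0,-0.8,-0.25,0],[0,-0.8,-0.25,0]]' |grep -E "pos|force"; python3 -m inch '[[-0.2,0,-0.3,0],[-0.4,0,-0.7,0],[-0.8,0,-0.7,0],[-0.8,0,-0.7,0]]' |grep -E "pos|force"; python3 -c "
from h import *
where()
disc(save='pics/w9.png')
c,s=np.cos(YAW),np.sin(YAW)
for n in('scene','side'):
  f1=imaging.grab_frame(n);np.savez(n+'1.npz',**f1)
  for f in (np.load(n+'0.npz'),f1):
    P=cloud(f);hsv=cv2.cvtColor(f['frame'],cv2.COLOR_RGB2HSV);q=P[...,:2]-C;x=c*q[...,0]+s*q[...,1];y=-s*q[...,0]+c*q[...,1]
    m=(abs(hsv[...,0].astype(int)-118)<12)&(hsv[...,1]>130)&(P[...,2]>.05)&(P[...,2]<.095)&(abs(x)<.03)&(y<-.08)
    t=m&(P[...,2]>.086);v,u=np.nonzero(m)
    print(n,m.sum(),np.percentile(y[m],[2,50,98]),'top',np.mean(y[t]),u.mean(),v.mean())
crop(f1,245,175,140,105,5,'pics/s9.png')
"; python3 -c "
from h import *
disc('side')"
```

```text
tool_pos: [0.5583, -0.0419, 0.1783]
ft_force: [0.1, -0.3, 0.1]
tool_pos: [0.4465, -0.1111, 0.1764]
ft_force: [1.2, -0.5, -0.6]
t 16.32 unit xy -0.0982 -0.227 r 0.2473 ang -113.4 tipz 0.1594 F [ 1.2 -0.5 -0.6] gap -0.002
green disc deg -3.5 309
orange disc deg 2.0 805
purple disc deg 2.0 577
scene 40 [-0.11829347 -0.11428128 -0.10806298] top -0.11383235019784184 320.4 244.85
green disc deg 4.9 46
purple disc deg 2.7 28Traceback (most recent call last):
  File "<string>", line 12, in <module>
    print(n,m.sum(),np.percentile(y[m],[2,50,98]),'top',np.mean(y[t]),u.mean(),v.mean())
                    ~~~~~~~~~~~~~^^^^^^^^^^^^^^^^
    return _quantile_unchecked(
        a, q, axis, out, overwrite_input, method, keepdims, weights)
    return _ureduce(a,
                    func=_quantile_ureduce_func,
    ...<5 lines>...
                    overwrite_input=overwrite_input,
                    method=method)
    r = func(a, **kwargs)
    result = _quantile(arr,
                       quantiles=q,
    ...<2 lines>...
                       out=out,
                       weights=wgt)
    slices_having_nans = np.isnan(arr[-1, ...])
                                  ~~~^^^^^^^^^
IndexError: index -1 is out of bounds for axis 0 with size 0
```

View pics/w9.png

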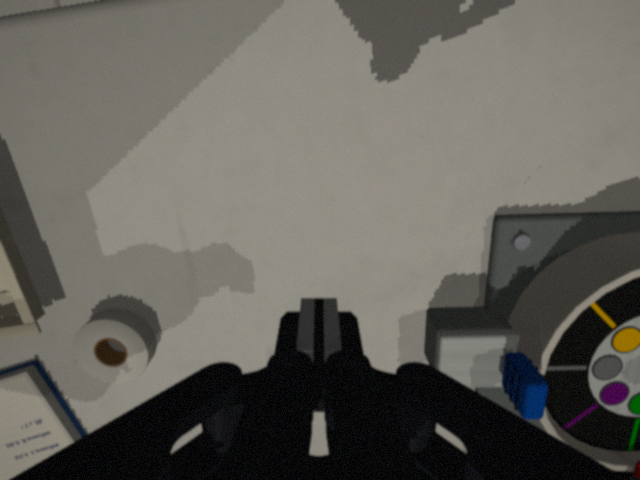

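The arm hides the handle from the scene camera. I'll measure in the wrist view, where the handle is at (525,385), and compare with the earlier wrist frame w1.

```bash
cat >> h.py <<'E'
def handle(f,lab):
    c,s=np.cos(YAW),np.sin(YAW)
    P=cloud(f);hsv=cv2.cvtColor(f['frame'],cv2.COLOR_RGB2HSV);q=P[...,:2]-C;x=c*q[...,0]+s*q[...,1];y=-s*q[...,0]+c*q[...,1]
    m=(abs(hsv[...,0].astype(int)-112)<15)&(hsv[...,1]>130)&(P[...,2]>.05)&(P[...,2]<.095)&(abs(x)<.03)&(y<-.07)
    t=m&(P[...,2]>.0855)
    if m.sum(): print(lab,m.sum(),t.sum(),'all',np.percentile(y[m],[2,50,98]).round(4),'top',np.percentile(y[t],[2,50,98]).round(4) if t.any() else None)
E
python3 -c "
from h import *
handle(np.load('w1.npz'),'w1');handle(np.load('side0.npz'),'side0')
handle(imaging.grab_frame('wrist'),'now')
f=imaging.grab_frame('side');handle(f,'side');crop(f,245,175,140,105,5,'pics/s9.png')
"
```

```text
w1 1242 632 all [-0.1181 -0.1094 -0.1057] top [-0.1183 -0.1119 -0.1063]
side0 161 47 all [-0.1207 -0.1173 -0.1104] top [-0.1197 -0.1145 -0.1096]
now 2092 871 all [-0.1033 -0.1001 -0.0902] top [-0.1027 -0.0971 -0.09  ]
side 175 56 all [-0.1029 -0.0994 -0.0882] top [-0.1011 -0.0955 -0.0879]
```

View pics/s9.png

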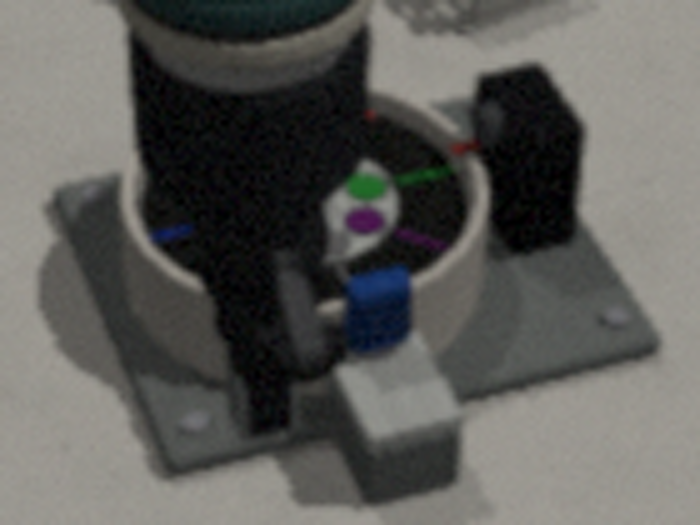

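The side view shows the green line (425,175) at the red pointer (463,148). The handle has moved in by about 18 mm and the arm is clear, so I'm handing in.

```bash
python3 -c "
from h import *
where(); print(arm.job_done())"
```

```text
t 16.57 unit xy -0.0916 -0.2273 r 0.2451 ang -112.0 tipz 0.161 F [-0.8  0.4 -0.2] gap -0.001
the job is handed in; nothing more can be done
None
```

The green filter is clicked in at the red pointer and the bolt is fully in. I handed the job in at 16.6 s; it gives no verdict.

**Wheel:** I felt the face at about 53 mm above the bench and dragged the wheel three clicks counter-clockwise. The press read 8 to 12 N at the end of each move. After I lifted off, the wrist camera put the wheel 0.6 to 2.6° past the pointer, which is within calibration error, with the bolt still out.

**Bolt:** I pushed the handle from behind with the closed fingers until it stopped firmly; the wrist force read 13 to 18 N. Compared with the first side view, the handle had moved in by 17.8 mm from its back edge and 19 mm from its top. Its back face stood 103 mm from the axis, which is where fully in should be.

**Final state:** The arm was clear of everything at hand-in.

**Checks that disagreed or were not made:**
- **Wheel angle:** the final colour readings ranged from -3.5 to +4.9°. The two extremes were partly hidden green patches, and all are inside the 0.1 rad limit.
- **Scene camera:** its handle check failed because the arm blocked the view, so I used the side and wrist cameras instead.
- **Bottle, beaker and tape roll:** I never went near them, but I did not measure them again at the end.

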